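# Close the gel-plug mould

### The arm

A 6-joint arm with a two-finger parallel gripper is mounted at the origin on a cart in front of the work surface, level with it; the furniture and walls round the work are solid. World frame = base frame: x ahead of the robot, y to its left, z up, the work surface at z = 0. Lengths are in m, angles in degrees, forces in N, time in s.
With the tool pointing down it reaches from about 0.25 to 0.775 m from the base axis. Payload 8.9 kg.
Tool frame: the origin (TCP) lies at the very end of the fingers, on their centre line; the grasp point (between the pads) lies 19 mm behind it; z points along the fingers, y is the direction in which the jaws open and shut (so a half turn about z gives the same grasp; the last joint's range is limited). The gripper opens to 85 mm and grips with 20 to 120 N. Pads are 22 mm wide; open, the fingers measure 114 mm over their backs; the gripper's body (76 mm by 85 mm) begins 54 mm behind the grasp point. The pads swing forward as they close: fully open they stand 13 mm farther back than shut.
Start: joints at [57.966, 16.656, -8.789, 64.555, 0, 82.019], TCP at [0.214, 0.479, 0.231] pointing down, gripper open.
Joint ranges: [-144.48, 144.48], [-52.06, 99.96], [-74.48, 78.29], [-112.23, 115.85], [-86.99, 84.42], [-180, 180]. Speed limits (degrees/s): [127.2, 127.2, 159.86, 180, 180, 180].

### API

Orientations are given as [roll, pitch, yaw] about the fixed x, y, z axes, in that order (R = Rz(yaw) Ry(pitch) Rx(roll)).
In Python, from cell import * gives the robot as it stands. Calls block until the motion is done:
- move_to(position, orientation): joint-space move of the TCP to a pose.
- move_l(position, speed=0.15, attitude=None, force_limit=None): straight line of the TCP; attitude=None keeps the orientation; speed is the mean speed in m/s. With force_limit (N) it stops when the force on the tool has changed by that much, and returns True; else False.
- set_joints(angles): joint-space move.
- gripper_to(opening, newtons=None): opening from 0.0 (shut) to 1.0 (fully open); newtons is the grip in N (None keeps the last); returns when the fingers have stopped.
- dwell(seconds).
- solve_ik(position, orientation): joint angles nearest the present ones, or None.
- get_state(): the state.
- grab_frame(name): name is "scene" or "top" or "wrist"; returns (picture, depth): 400x640x3 uint8, red, green, blue; 400x640 float32, m along the optical axis (not along the pixel's ray), 0 where there is no reading.
- get_calibration(name): a dict with "mtx" (3x3 intrinsics, pixels), "xyz" and "orientation" of the camera in the world. Camera axes: x right, y down, z forward; pixel columns grow to the right and rows downward; lengths in m; the calibration is good to about 2 mm. A picture is of the moment at which its call begins: read the wrist's pose just before it. get_calibration takes no time and is no camera call; for the wrist camera it gives the pose at the moment of the call.
A pose or a line that the arm cannot do raises IKError and nothing moves.
- job_done(): hands the job in, once; it reports no verdict.
The state is a dict: "t": time; "qpos": joint angles; "joint_velocities": joint speeds; "effort": joint torques, N m; "tool_pos": TCP position; "tcp_rot": TCP orientation; "contact_force": force on the tool from outside, world axes, zero at the start; "torque": the same for the moment, N m; "finger_gap": opening from 0.0 (shut) to 1.0 (fully open).
Only numpy, scipy, OpenCV 4.12 (cv2) and the standard library are available. Lean on these libraries where they do the work, as an engineer would, in place of code of your own. Each camera call takes 0.05 s, during which the arm holds its last target.

### The job

Close the gel-plug mould on the bench: take the blue upper half by its black handle, lower it over the two pins of the mould base, and let go only once it is down, so that it rests flush on the base with a pin through each of its holes. Leave the orange half, whose holes are too small for the pins, where it lies, and mind the clear upright pane that stands along the right-hand edge of the bench.

Things in the scene. Friction and masses are not known exactly. Their poses are not given: they have to be found in the camera images.
- mould_base: Lower mould half, fixed: white block with blue band on an aluminium foot 150 x 84 mm (long side its x). Origin: centre of underside, z up. Flat top, 136 x 70 mm, at z = 24 mm. Two upright steel pins on it at x = +46 and -46 mm, y = 0: 30 mm tall, 16 mm thick for the lowest 12 mm, then tapering to 6 mm at the tip (z = 54 mm). Yaw within about 0.3 rad of the world axes.
- blue_half: Blue upper half, loose, 0.2 to 0.3 kg: plate 130 x 64 x 10 mm (long side its x), two through holes 27 mm wide at x = +46 and -46 mm, y = 0, spaced like the pins; fits either way round. On its middle a black handle block, 40 mm along x, 20 mm along y, 38 mm high (top at z = 48 mm). Origin: centre of underside, z up. Starts flat on the bench, yaw within 0.3 rad.
- orange_half: Orange upper half of another mould, loose: same outline and black handle as the blue one, but its two holes are only 11 mm wide, so it does not go down on the pins. Origin at the centre of the underside. To be left alone.
- pane_edge (a point): Foot of the near upright edge of the clear pane on the right-hand edge of the bench, fixed. From here the pane runs 0.51 m straight away from the robot (along world +x); it is 6 mm thick and reaches 0.50 m above the bench top. The way round it is in front of this edge, close to the robot.
Mind the look-alikes: they are no part of the job. What is shaped like the mould_base but red is not meant.

How it is judged (in metres and radians):
On the way:
1. the blue half, still held by the gripper, is level over the base with the pins well into its holes (less than 20 mm left to go) (horizontal distance between blue_half and mould_base below 0.012 m and angle between the x axis of blue_half and the x axis of mould_base, either way round below 0.2 rad and angle between blue_half's own z axis and vertical below 0.1 rad and z of blue_half in the frame of mould_base below 0.044 m and contact force between blue_half and the fingers above 0.5 N), for 0.1 s.
At the end, for the whole second after the job is handed in: The blue half lies flush on the mould base (its underside within 3 mm of the base's top, level to 0.1 rad), centred within 12 mm and lined up within 0.2 rad either way round, at rest; the orange half is within 30 mm of where it lay (horizontal distance between blue_half and mould_base below 0.012 m and angle between the x axis of blue_half and the x axis of mould_base, either way round below 0.2 rad and angle between blue_half's own z axis and vertical below 0.1 rad and z of blue_half in the frame of mould_base between 0.021 and 0.027 m and linear speed of blue_half below 0.02 m/s and distance of orange_half from where it was at the start of the episode below 0.03 m); the robot touches nothing.
It fails at once if the orange half is moved more than 30 mm (distance of orange_half from where it was at the start of the episode above 0.03 m).
It also fails if it takes over 43 s, if anything falls off the work surface, if the arm or the gripper's body presses on something with over 40 N, if the wrist force passes 120 N, or if a joint passes its speed limit or range.

## Working session

There is one attempt and no reset: what is moved stays moved. The work goes in short steps, each a Python script; the robot and the scene stay as the last script left them, time stands still between calls to the robot, and variables do not carry over. Pictures are saved under pics/ and viewed, and the job is handed in when it is done.

```bash
ls; mkdir -p pics; python3 - <<'E'
from cell import *
import cv2,numpy as np
for n in ["scene","top","wrist"]:
    c=get_calibration(n); p,d=grab_frame(n)
    np.savez(f"{n}0.npz",p=p,d=d,**c)
    cv2.imwrite(f"pics/{n}0.png",p[:,:,::-1]); print(n,c)
print(get_state())
E
```

```text
pics
scene {'mtx': array([[501.02327829,   0.        , 323.67941562],
       [  0.        , 501.02327829, 194.15392715],
       [  0.        ,   0.        ,   1.        ]]), 'xyz': array([-0.20893601, -0.86485056,  0.50018681]), 'orientation': array([-113.91250391,    1.4700017 ,  -43.198502  ])}
top {'mtx': array([[446.33367515,   0.        , 316.92370205],
       [  0.        , 446.33367515, 201.90952289],
       [  0.        ,   0.        ,   1.        ]]), 'xyz': array([ 0.33417479, -0.11638326,  1.14578318]), 'orientation': array([-173.40552564,    1.62857115,  -90.84687042])}
wrist {'mtx': array([[339.38625154,   0.        , 315.501298  ],
       [  0.        , 339.38625154, 201.02549091],
       [  0.        ,   0.        ,   1.        ]]), 'xyz': array([0.15189711, 0.50622697, 0.37398408]), 'orientation': array([1.64493661e+02, 2.23698133e-02, 6.59582326e+01])}
{'t': 0.15, 'qpos': array([ 5.79651093e+01,  1.66817719e+01, -8.82164992e+00,  6.45552351e+01,
       -6.08321349e-04,  8.20177333e+01]), 'joint_velocities': array([-0.0380737 , -0.15191059,  0.07781936, -0.00467542, -0.04550221,
        0.00875607]), 'effort': array([ 1.46583596e-03, -5.37369561e+01,  3.31519568e+01,  1.14260463e-02,
       -1.50174455e-04,  4.20102310e-06]), 'tool_pos': array([0.21380071, 0.47911721, 0.23085855]), 'tcp_rot': array([-1.79941827e+02, -7.54305688e-03,  1.55947372e+02]), 'contact_force': array([ 0.13584883, -0.31262949, -0.1811699 ]), 'torque': array([-0.02953043, -0.0016797 ,  0.0126142 ]), 'finger_gap': 1.0017376704966057}
```

View pics/top0.png

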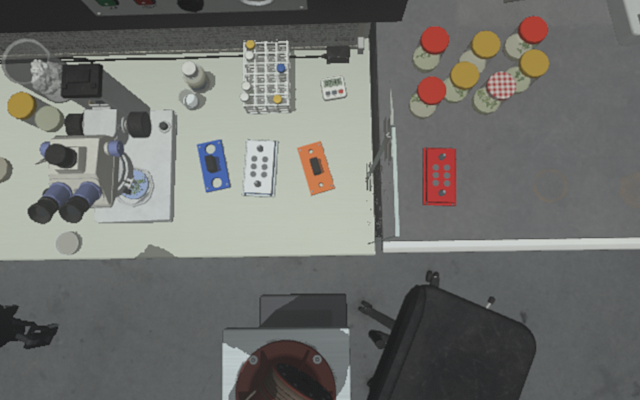

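View pics/scene0.png

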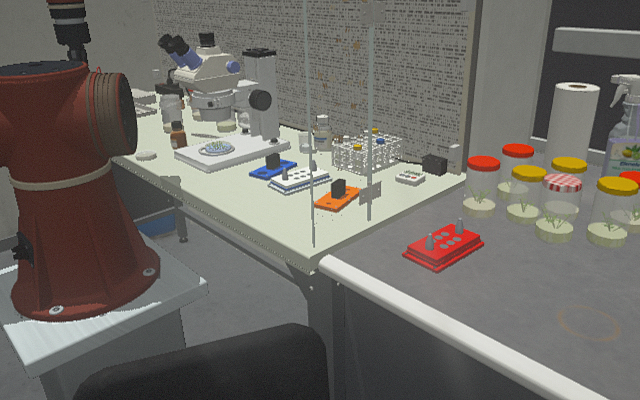

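View pics/wrist0.png

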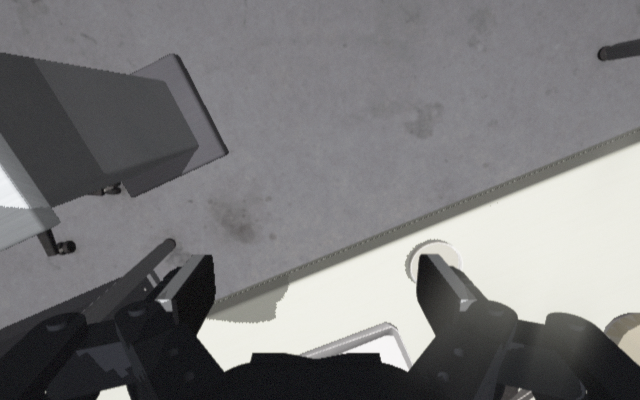

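```bash
cat > h.py <<'E'
import numpy as np,cv2
from scipy.spatial.transform import Rotation as R
def Rm(o): return R.from_euler('xyz',o,degrees=True).as_matrix()
def load(f): return dict(np.load(f))
def cloud(s):
    h,w=s['d'].shape; u,v=np.meshgrid(np.arange(w),np.arange(h)); d=s['d'];K=s['mtx']
    P=np.stack([(u-K[0,2])/K[0,0]*d,(v-K[1,2])/K[1,1]*d,d],-1)
    return P@Rm(s['orientation']).T+s['xyz']
def proj(s,p):
    q=Rm(s['orientation']).T@(np.array(p)-s['xyz']);q=s['mtx']@q;return q[:2]/q[2]
E
python3 - <<'E'
from h import *
s=load('top0.npz');X=cloud(s)
print(proj(s,[.2138,.4791,.23]),proj(s,[0,0,0]))
for n,(u,v) in dict(blueh=(211,163),bluep=(219,180),base=(260,167),or_=(317,166),orp=(323,185),red=(440,160),bench=(200,230),pane=(394,160),bedge=(372,180),pane2=(397,235),foot=(150,200)).items(): print(n,X[v,u].round(3))
s2=load('scene0.npz');X2=cloud(s2)
for n,(u,v) in dict(pane=(312,245),bp=(350,200),blueh=(272,160),orh=(338,188),arm=(70,20)).items(): print(n,X2[v,u].round(3))
print(proj(s2,[.2138,.4791,.23]))
im=s['p'][120:220,180:420];cv2.imwrite('pics/topc.png',cv2.resize(im[:,:,::-1],(720,300),interpolation=cv2.INTER_CUBIC))
im=s2['p'][130:260,220:480];cv2.imwrite('pics/scenec.png',cv2.resize(im[:,:,::-1],(780,390),interpolation=cv2.INTER_CUBIC))
E
```

```text
[ 39.03257197 317.19201588] [285.00786332 390.40481276]
blueh [0.566 0.179 0.045]
bluep [0.529 0.169 0.004]
base [0.558 0.059 0.021]
or_ [ 0.552 -0.089  0.05 ]
orp [ 0.509 -0.102  0.011]
red [ 0.565 -0.4    0.028]
bench [ 0.4    0.218 -0.002]
pane [ 0.468 -0.212  0.504]
bedge [ 0.522 -0.23  -0.003]
pane2 [ 0.359 -0.213  0.502]
foot [0.477 0.34  0.026]
pane [ 0.366 -0.2    0.   ]
bp [ 0.567 -0.111  0.004]
blueh [0.556 0.172 0.038]
orh [ 0.543 -0.096  0.038]
arm [0.205 0.449 0.413]
[86.25615221 94.75284038]
```

View pics/topc.png

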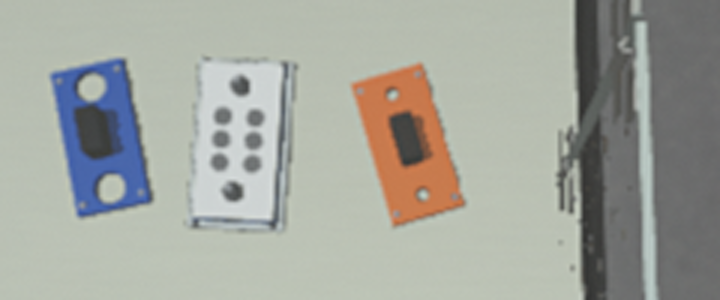

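View pics/scenec.png

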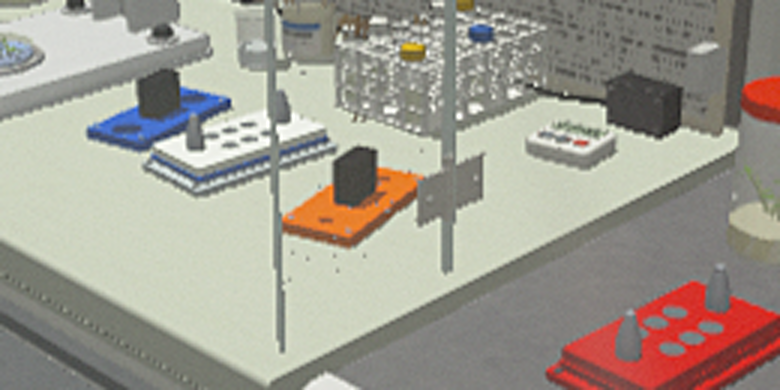

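```bash
python3 - <<'E'
from h import *
for f in ['top0.npz','scene0.npz']:
    s=load(f);X=cloud(s);hsv=cv2.cvtColor(s['p'],cv2.COLOR_RGB2HSV)
    H,S,V=[hsv[...,i].astype(int) for i in range(3)]
    reg=(X[...,0]>.42)&(X[...,0]<.68)&(s['d']>0)
    for n,m,z in [('blue',(abs(H-112)<14)&(S>120)&(X[...,1]>.11)&(X[...,1]<.25),.01),('orange',(abs(H-10)<9)&(S>120)&(X[...,1]<0)&(X[...,1]>-.2),.01),
       ('base',(X[...,2]>.014)&(X[...,2]<.032)&(S<60)&(X[...,1]<.115)&(X[...,1]>0),.024)]:
        m=m&reg
        # intersect ray with plane z
        v,u=np.nonzero(m);K=s['mtx']
        r=np.stack([(u-K[0,2])/K[0,0],(v-K[1,2])/K[1,1],np.ones(len(u))],-1)@Rm(s['orientation']).T
        P=s['xyz']+r*((z-s['xyz'][2])/r[:,2])[:,None]
        rc=cv2.minAreaRect((P[:,:2]*1000).astype(np.float32));print(f,n,m.sum(),np.round(rc[0],1),np.round(rc[1],1),round(rc[2],1),X[m][:,2].mean().round(4))
s=load('top0.npz');X=cloud(s)
for y0 in np.arange(.1,.65,.05):
    print(round(y0,2),[ (lambda q: round(float(q.max()),2) if len(q) else None)(X[...,2][(abs(X[...,0]-x0)<.025)&(abs(X[...,1]-y0)<.025)&(s['d']>0)]) for x0 in np.arange(.25,.8,.05)])
E
```

```text
top0.npz blue 705 [566.9 182.8] [127.4  61.9] 11.5 0.0101
top0.npz orange 964 [555.3 -83.4] [128.3  62.1] 15.6 0.0102
top0.npz base 1387 [559.   61.1] [ 72.1 137. ] 85.7 0.0234
scene0.npz blue 241 [567.8 178.8] [129.5  72.3] 11.0 0.009
scene0.npz orange 551 [550.5 -87.2] [143.   73.1] 15.7 0.0088
scene0.npz base 605 [551.3  54.1] [ 83.6 145.3] 86.5 0.0227
0.1 [-0.81, -0.81, 0.01, 0.0, 0.01, 0.03, 0.03, 0.03, 0.61, 0.59, 0.08]
0.15 [-0.81, -0.81, 0.01, 0.01, 0.01, 0.01, 0.05, 0.02, 0.6, 0.59, 0.01]
0.2 [-0.81, -0.81, 0.01, 0.01, 0.01, 0.01, 0.05, 0.05, 0.6, 0.59, 0.07]
0.25 [-0.81, -0.81, 0.01, 0.01, 0.01, 0.01, 0.01, 0.01, 0.01, 0.59, 0.07]
0.3 [-0.81, -0.8, 0.01, 0.02, 0.19, 0.2, 0.29, 0.2, 0.2, 0.59, 0.01]
0.35 [-0.8, -0.81, 0.01, 0.36, 0.37, 0.36, 0.36, 0.29, 0.3, 0.59, 0.29]
0.4 [-0.8, -0.81, 0.01, 0.36, 0.37, 0.36, 0.36, 0.29, 0.3, 0.52, 0.29]
0.45 [0.39, -0.81, 0.0, 0.36, 0.36, 0.31, 0.3, 0.29, 0.2, None, None]
0.5 [0.31, -0.81, 0.01, 0.01, 0.03, None, None, None, None, None, None]
0.55 [0.27, -0.81, 0.02, 0.02, 0.0, 0.09, None, None, None, 0.0, 0.15]
0.6 [-0.81, -0.81, 0.02, 0.02, 0.0, 0.09, 0.0, None, 0.13, 0.13, 0.15]
```

```bash
python3 - <<'E'
from cell import *
from h import *
print(solve_ik([.134,.30,.25],[180,0,155.9]),solve_ik([.30,.06,.25],[180,0,190]),solve_ik([.56,.12,.25],[180,0,190]))
move_l([.134,.30,.25],speed=.2)
print(get_state()['qpos'].round(1))
move_to([.30,.06,.25],[180,0,190])
move_l([.56,.12,.25],speed=.2)
s=get_state();print(s['t'],s['qpos'].round(1),s['tool_pos'])
for n in ["wrist","top"]:
    c=get_calibration(n); p,d=grab_frame(n)
    np.savez(f"{n}1.npz",p=p,d=d,**c)
    cv2.imwrite(f"pics/{n}1.png",p[:,:,::-1])
E
```

```text
[ 53.11221914  -6.01836547 -31.44574821  64.57261726   0.
  77.21221914] [ -2.47517945  -8.75745742 -33.7051598   65.05229761   0.
 -12.47517945] [ 4.78179969 21.40802171  0.88453071 69.47650901  0.         -5.21820031]
[ 53.1  -6.  -31.4  64.5   0.   77.2]
4.1583 [ 4.8 21.4  0.8 69.5 -0.  -5.2] [0.55944192 0.12007275 0.25000114]
```

View pics/wrist1.png

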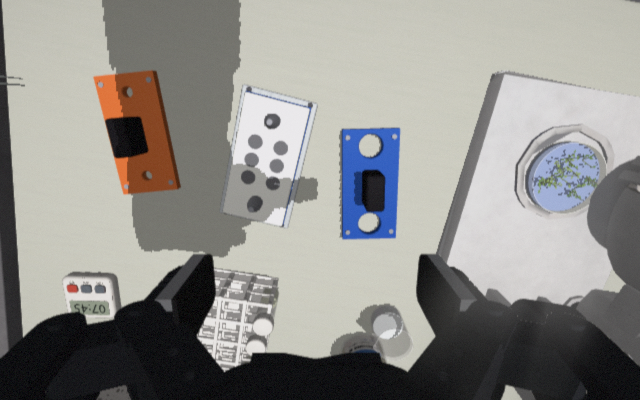

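The wrist view shows orange (137,130), the white base (270,157) with pin tips near (272,121) and (255,203), and blue (370,183) with holes at (370,146) and (368,222).

```bash
cat >> h.py <<'E'
def onplane(s,uv,z):
    uv=np.atleast_2d(uv).astype(float);K=s['mtx']
    r=np.stack([(uv[:,0]-K[0,2])/K[0,0],(uv[:,1]-K[1,2])/K[1,1],np.ones(len(uv))],-1)@Rm(s['orientation']).T
    return s['xyz']+r*((z-s['xyz'][2])/r[:,2])[:,None]
def fit(s,m,z):
    m=cv2.morphologyEx(m.astype(np.uint8),cv2.MORPH_OPEN,np.ones((3,3)))
    v,u=np.nonzero(m)
    # include pixel corners
    uv=np.concatenate([np.c_[u+a,v+b] for a in(-.5,.5) for b in(-.5,.5)])
    P=onplane(s,uv,z);rc=cv2.minAreaRect((P[:,:2]*1000).astype(np.float32))
    return np.round(rc[0],1),np.round(rc[1],1),round(rc[2],1),m.sum()
E
python3 - <<'E'
from h import *
for f in ['wrist1.npz','top0.npz']:
    s=load(f);X=cloud(s);hsv=cv2.cvtColor(s['p'],cv2.COLOR_RGB2HSV)
    H,S,V=[hsv[...,i].astype(int) for i in range(3)]
    reg=(X[...,0]>.42)&(X[...,0]<.68)&(s['d']>0)&(X[...,2]<.06)
    blue=(abs(H-112)<14)&(S>120)&(X[...,1]>.12)&(X[...,1]<.25)&reg
    print(f,'blue',fit(s,blue,.01))
    # handle top
    hm=reg&(X[...,2]>.042)&(X[...,1]>.13)&(X[...,1]<.23)&(X[...,2]<.055)
    print('handle',fit(s,hm,.048),np.median(X[hm][:,2]))
    bm=reg&(X[...,2]>.0205)&(X[...,2]<.030)&(X[...,1]<.12)&(X[...,1]>-.01)
    print('basetop',fit(s,bm,.024))
    bm=reg&(X[...,2]>.006)&(X[...,2]<.030)&(X[...,1]<.12)&(X[...,1]>-.01)
    pm=reg&(X[...,2]>.034)&(X[...,1]<.12)&(X[...,1]>-.01)
    nl,l=cv2.connectedComponents(pm.astype(np.uint8))
    for i in range(1,nl):
        q=X[l==i]
        if len(q)>4: print('pin',len(q),q.mean(0).round(4),'tip',q[q[:,2]>q[:,2].max()-.006].mean(0).round(4))
    # blue holes
    cs,h=cv2.findContours(blue.astype(np.uint8),cv2.RETR_CCOMP,cv2.CHAIN_APPROX_NONE)
    for c,hh in zip(cs,h[0]):
        if hh[3]>=0 and len(c)>15:
            print('hole',len(c),onplane(s,c[:,0],.01).mean(0).round(4))
s=load('wrist1.npz');im=s['p'][90:260,210:430];cv2.imwrite('pics/w1c.png',cv2.resize(im[:,:,::-1],(770,595),interpolation=cv2.INTER_CUBIC))
E
```

```text
wrist1.npz blue (array([568.3, 184.8]), array([130.5,  65.2]), 11.4, np.uint64(4388))
handle (array([568. , 184.2]), array([40.7, 21.2]), 12.2, np.uint64(708)) 0.048565108569881166
basetop (array([560.5,  62.8]), array([ 71.1, 136.9]), 85.8, np.uint64(7448))
pin 193 [0.5141 0.067  0.0458] tip [0.5145 0.0662 0.0541]
pin 173 [0.6037 0.0604 0.0455] tip [0.6055 0.0596 0.0537]
hole 16 [0.6289 0.1706 0.01  ]
hole 17 [0.6188 0.222  0.01  ]
hole 61 [0.6122 0.193  0.01  ]
hole 109 [0.5734 0.1903 0.01  ]
hole 18 [0.5087 0.1995 0.01  ]
hole 70 [0.5232 0.175  0.01  ]
hole 18 [0.5189 0.1483 0.01  ]
top0.npz blue (array([567.2, 182.9]), array([130.1,  64.9]), 11.6, np.uint64(635))
handle (array([567.8, 183.5]), array([39.3, 22.8]), 0.8, np.uint64(113)) 0.04751330688553379
basetop (array([560.1,  62.1]), array([ 72.6, 137.9]), 86.0, np.uint64(1132))
pin 29 [0.6033 0.0582 0.0449] tip [0.6053 0.0584 0.0531]
pin 28 [0.513  0.0637 0.0456] tip [0.5135 0.0655 0.057 ]
hole 33 [0.522  0.1734 0.01  ]
hole 81 [0.5858 0.1882 0.01  ]
```

View pics/w1c.png

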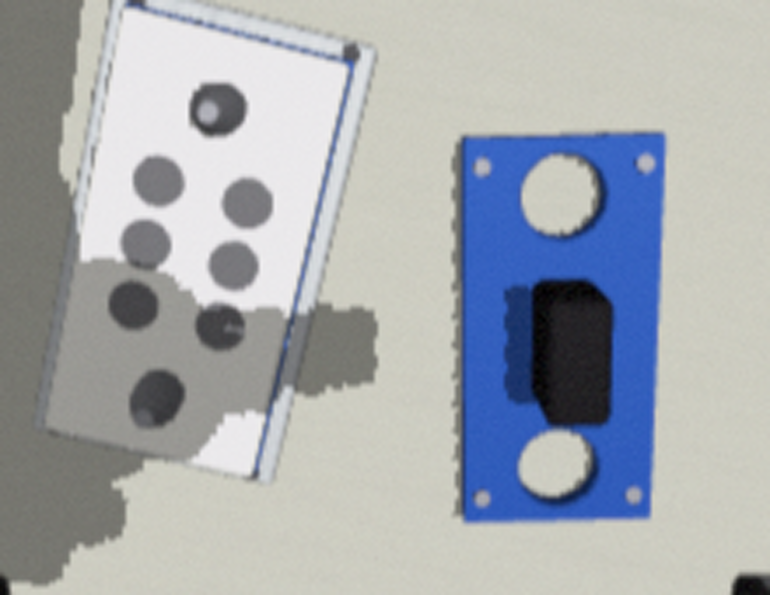

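```bash
python3 - <<'E'
from cell import *
from h import *
move_to([.568,.1843,.12],[180,0,191.5])
print(move_l([.568,.1843,.014],speed=.08,force_limit=15))
print(get_state()['tool_pos'])
gripper_to(0.0,60)
s=get_state();print(s['finger_gap'],s['contact_force'],s['tool_pos'])
move_l([.568,.1843,.12],speed=.1)
move_to([.5603,.0626,.12],[180,0,175.8])
s=get_state();print(s['t'],s['finger_gap'],s['contact_force'],s['tool_pos'],s['tcp_rot'])
for n in ["wrist","scene"]:
    c=get_calibration(n); p,d=grab_frame(n)
    np.savez(f"{n}2.npz",p=p,d=d,**c)
    cv2.imwrite(f"pics/{n}2.png",p[:,:,::-1])
E
```

```text
False
[0.56842618 0.18439042 0.01454284]
0.23294095653184296 [0.74287375 1.05436849 2.66905389] [0.56817734 0.18433733 0.01419509]
8.75 0.22388421692260652 [ 0.78958708  0.40813321 -2.06962252] [0.56007097 0.06182865 0.119679  ] [ 1.79985839e+02 -3.53305614e-02  1.75715824e+02]
```

View pics/wrist2.png

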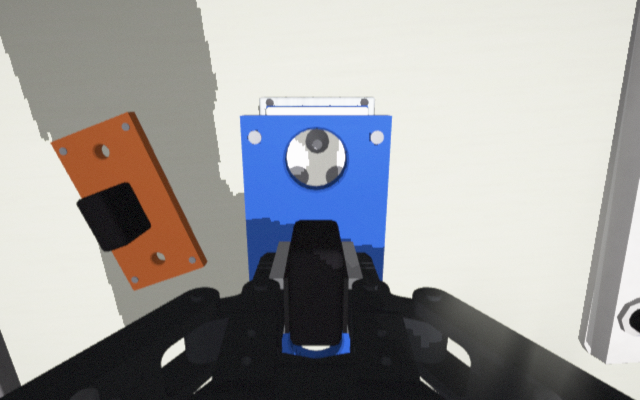

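View pics/scene2.png

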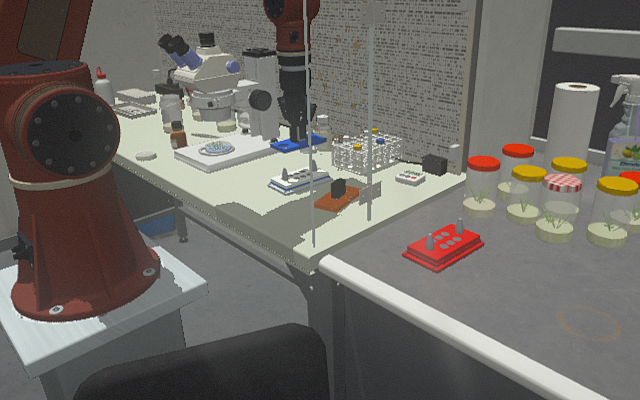

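The blue plate is held. Its near hole is at (316,157), and a pin tip shows through it at (316,143). Next I measure the plate's tilt and its offset in the grip.

```bash
python3 - <<'E'
from h import *
s=load('wrist2.npz');X=cloud(s);hsv=cv2.cvtColor(s['p'],cv2.COLOR_RGB2HSV)
H,S,V=[hsv[...,i].astype(int) for i in range(3)]
m=(abs(H-112)<14)&(S>120)&(s['d']>0)&(abs(X[...,2]-.117)<.02)
m[245:]=False
Q=X[m];A=np.c_[Q[:,:2]-Q[:,:2].mean(0),np.ones(len(Q))];c=np.linalg.lstsq(A,Q[:,2],rcond=None)[0];print('slope',c, 'n',len(Q))
zt=c[2]
cs,h=cv2.findContours(m.astype(np.uint8),cv2.RETR_CCOMP,cv2.CHAIN_APPROX_NONE)
for k,hh in zip(cs,h[0]):
    if hh[3]>=0 and len(k)>50:
        (e,ax,an)=cv2.fitEllipse(k);print(e,ax,'hole',onplane(s,[e],zt))
# plate edges: left/right sides lines
P=onplane(s,np.argwhere(m)[:,::-1],zt)
t=np.deg2rad(-4.2);U=np.array([np.cos(t),np.sin(t)]);W=np.array([-U[1],U[0]])
d=P[:,:2]-[.5601,.0618];a=d@U;b=d@W
print('near edge',a.min(),'sides',b.min(),b.max())
for lo in np.arange(-.06,-.02,.01):
    k=(a>lo)&(a<lo+.004);print(round(lo,2),b[k].min().round(4),b[k].max().round(4))
q=X[(X[...,2]>.034)&(X[...,2]<.058)&(abs(X[...,0]-.5145)<.03)&(abs(X[...,1]-.066)<.02)]
print('pin',len(q),q.mean(0),q[q[:,2]>q[:,2].max()-.004].mean(0))
E
```

```text
slope [0.0016493  0.00118506 0.11607284] n 14369
(315.47589111328125, 156.93112182617188) (58.708648681640625, 60.97795104980469) hole [[0.51330167 0.06481783 0.11607284]]
near edge -0.06414190192956605 sides -0.03236152391551098 0.031426206257634946
-0.06 -0.0321 0.0313
-0.05 -0.0322 0.0314
-0.04 -0.0322 0.0314
-0.03 -0.0324 0.0313
pin 445 [0.51342676 0.06566274 0.04627071] [0.51438299 0.06562206 0.05443245]
```

```bash
python3 - <<'E'
from cell import *
from h import *
move_l([.561,.0628,.075],speed=.1)
print(move_l([.561,.0628,.046],speed=.04,force_limit=20)); s=get_state();print(s['tool_pos'],s['contact_force'])
print(move_l([.561,.0628,.0365],speed=.02,force_limit=12))
s=get_state();print(s['t'],s['tool_pos'],s['contact_force'],s['torque'],s['finger_gap'])
c=get_calibration('wrist'); p,d=grab_frame('wrist')
np.savez("wrist3.npz",p=p,d=d,**c);cv2.imwrite("pics/wrist3.png",p[:,:,::-1])
E
```

```text
False
[0.56114162 0.0628125  0.04614405] [ 0.23843664  0.05265719 -2.34427292]
True
10.7583 [0.56102457 0.06277279 0.03814736] [-1.91337333 -0.20721432  7.8083369 ] [-0.03434467  0.15763065  0.01708674] 0.22151646757176424
```

View pics/wrist3.png

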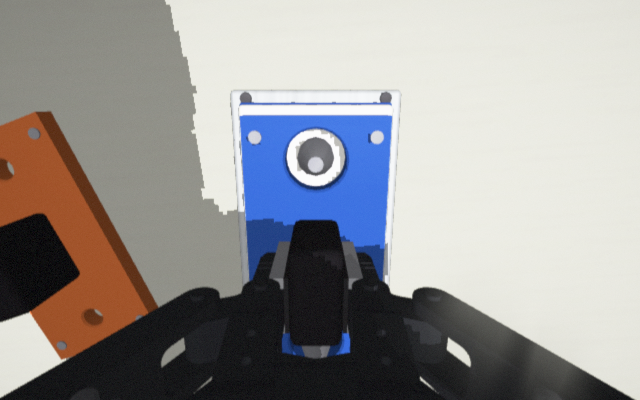

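The plate is seated: the pin at (316,157) is centred in the hole, and contact came at the expected height. Now I release and retreat.

```bash
python3 - <<'E'
from cell import *
from h import *
gripper_to(1.0)
print(get_state()['contact_force'])
move_l([.561,.0628,.18],speed=.1)
move_l([.50,.0628,.25],speed=.15)
s=get_state();print(s['t'],s['contact_force'],s['finger_gap'])
for n in ["wrist","scene"]:
    c=get_calibration(n); p,d=grab_frame(n)
    np.savez(f"{n}4.npz",p=p,d=d,**c)
    cv2.imwrite(f"pics/{n}4.png",p[:,:,::-1])
s=load('wrist4.npz');X=cloud(s);hsv=cv2.cvtColor(s['p'],cv2.COLOR_RGB2HSV)
H,S,V=[hsv[...,i].astype(int) for i in range(3)]
m=(abs(H-112)<14)&(S>120)&(s['d']>0)&(X[...,2]>.028)&(X[...,2]<.045)&(abs(X[...,1]-.06)<.08)
print(fit(s,m,.034));Q=X[m];A=np.c_[Q[:,:2]-Q[:,:2].mean(0),np.ones(len(Q))];print(np.linalg.lstsq(A,Q[:,2],rcond=None)[0])
m=(abs(H-10)<9)&(S>120)&(X[...,1]<0)&(X[...,1]>-.2)&(X[...,2]<.03)
print('orange',fit(s,m,.01))
E
```

```text
[ 0.18636827 -0.05397927  0.11255102]
13.8083 [1.2466736  0.10728215 0.37064212] 0.9975803949652009
(array([561. ,  62.3]), array([ 64.6, 130.2]), 85.8, np.uint64(4447))
[0.00130597 0.00113027 0.03467532]
orange (array([556.2, -80.8]), array([131.3,  68.5]), 15.5, np.uint64(4027))
```

View pics/wrist4.png

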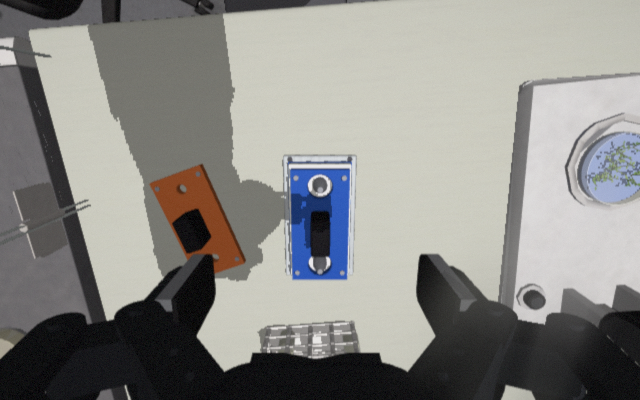

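Blue is flush on the base with pins through both holes, at (320,184) and (319,262). Orange is unmoved at (197,220).

```bash
python3 -c "
from cell import *
job_done()"
```

```text
the job is handed in; nothing more can be done
```

I closed the mould: the blue half is down on the white base with a pin through each hole, and I handed the job in. The clock read about 14 s at my last check. I gripped it by its black handle, lowered it over the pins until light contact (about 10 N) at the expected height, and only then let go and backed off.

My last wrist-camera checks, after release:

| Check | Measured | Expected |
|---|---|---|
| Blue half centre (mm) | (561.0, 62.3) | base at about (560.3, 62.6) |
| Blue half yaw | -4.2° | base at about -4.2° |
| Top of blue plate | 34.7 mm | 34 mm when flush |
| Tilt | about 0.002 rad | level |

- **Orange half:** it was measured at (556, -81) mm, against (555, -83) mm at the start from the top camera. That is within measurement error, so I take it as unmoved.
- **Pane:** the arm did not go near it.
- **After release:** the gripper was clear, with about 1 N of residual force reading.

No check failed. The one disagreement was early on, when the scene camera's rough estimates were up to about 11 mm off the others. I used the wrist and top cameras instead, which agreed to within about 2 mm.

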